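# Set the pipe-marking gauge to its mark and hold it for the punch

## Robot

A 6-joint arm with a two-finger parallel gripper is mounted at the origin on the work surface. World frame = base frame: x ahead of the robot, y to its left, z up, the work surface at z = 0. Lengths are in mm, angles in rad, forces in N, time in s.
With the tool pointing down it reaches from about 350 to 775 mm from the base axis. Payload 7.3 kg.
Tool frame: the origin (TCP) lies at the very end of the fingers, on their centre line; the grasp point (between the pads) lies 19 mm behind it (env.grip_depth is the x of the grasp point in the tool frame, in mm); x points along the fingers, z is the direction in which the jaws open and shut, and the axes are right-handed (so a half turn about x gives the same grasp; the last joint's range is limited). The gripper opens to 92 mm and grips with 3 to 60 N. Pads are 19 mm wide; open, the fingers measure 130 mm over their backs; the gripper's body (75 mm by 190 mm) begins 47 mm behind the grasp point.
Start: joints at [1.054, 0.342, 1.524, -0, 1.275, -0.146], TCP at [190.227, 489.345, 226.741] pointing down, gripper open.
Joint ranges: [-2.53, 2.53], [-0.77, 2.02], [0.04, 2.7], [-1, 4.14], [0.28, 2.66], [-3.11, 3.11]. Speed limits (rad/s): [2.57, 2.57, 3.14, 3.14, 3.14, 3.14].

## Interface

Orientations are given as a rotation vector (axis times angle).
In Python, from station import env, camera, camera_info, ticket gives the robot as it stands.
- The arm moves only by the tool jog_arm, never from a script. Its argument "increments" is a list of rows, each a list of 7 numbers: the turn, a rotation vector about the tool's x, y, z scaled (see below), then the shift along the tool's x, y, z scaled (see below), then the gripper command: -1 is shut, 1 is fully open, values between are in proportion. In form: [[wx, wy, wz, x, y, z, fingers], ...]. A call has 1 to 20 rows; each row is the pose to reach, as a shift and turn from the pose commanded when the call began, along the tool's axes at that moment, turning the shorter way round; what a row does not reach only later rows make up. The controller multiplies each number of a shift by 0.3 m and each number of a turn by pi rad. A row lasts 1/12 s, in which the tool goes at most 41.7 mm and 7.16 degrees, less where a joint would pass 70% of its speed; a pose out of reach is approached as far as the arm can. A call with a number of a shift or a turn outside -1 to 1 is refused whole. A call with a gripper value outside its range is refused whole. The fingers move at their own pace and stop on an object; the grip force is fixed at half the most. Time passes only in rows, so rows that repeat a pose let the fingers close. It gives the time, the measured TCP pose, the force and the opening at its end, in the units of the state.
- env.observe(): the state, without advancing time (a new reading comes with each control period).
- camera(name): name is "scene" or "top" or "wrist"; returns the picture (420x560x3 uint8, red, green, blue); there is no depth.
- camera_info(name): a dict with "fov_y" (degrees; the focal length in pixels is half the picture's height over the tangent of half this angle, whatever the lens; pixels are square), "cx", "cy" (the principal point, pixels), "eye" and "attitude" of the camera in the world. Camera axes: x right, y up, looking along -z (the intrinsics and any distortion apply to the point x, -y, -z); pixel columns grow to the right and rows downward; lengths in mm; the calibration is good to about 2 mm. The wrist camera is an equidistant fisheye: a pixel r from the principal point sees the ray r / f radians off the axis. A picture is of the moment at which its call begins: read the wrist's pose just before it. camera_info takes no time and is no camera call; for the wrist camera it gives the pose at the moment of the call.
- ticket.close_job(): hands the job in, once; it reports no verdict.
The state is a dict: "t": time; "q": joint angles; "joint_velocities": joint speeds; "joint_efforts": joint torques, N m; "tcp_pos": TCP position; "eef_rot": TCP orientation; "contact_force": force on the tool from outside, world axes, zero at the start; "ft_torque": the same for the moment, N m; "finger_gap": finger opening in mm.
Only numpy, scipy, OpenCV 4.12 (cv2) and the standard library are available. Lean on these libraries where they do the work, as an engineer would, in place of code of your own. Each camera call takes 0.05 s, during which the arm holds its last target. There are 200 camera calls.

## Task

Pick up the pipe-marking gauge by the square grip on its top and set it upright, V-foot astride the clamped pipe with the foot centred on the chalk line. Then rock it round the pipe until its swinging pointer settles on the brass mark at the dial's rim, and finish while still holding it there, steady and with both legs of the V bearing lightly on the pipe, ready for the punch. Leave everything else on the table where it lies.

Things in the scene. Friction and masses are not known exactly. Their poses are not given: they have to be found in the camera images.
- gauge_centre (a point): Pipe-marking gauge, loose, 0.4 to 0.6 kg, 191 mm tall; starts upright on its feet, left or right of the pipe. Point on the dial's axis, 90 mm above the feet. Axes: x = normal of the white dial face (starts looking away from the robot, within 0.5 rad), y = across, z = up to the grip. When seated, the pipe's axis lies 102.4 mm below this point along the gauge's own z, at 0 in y.
- gauge_grip (a point): Centre of the gauge's dark steel square grip, 168 mm above the feet and 78 mm above the dial's axis; axes as the gauge's. The grip is 24 x 24 mm, 36 mm tall (150 to 186 mm above the feet), its sides square to the gauge's x and y; a punch head 5 mm tall stands on it.
- gauge: The whole gauge; origin between the feet, at their underside. Aluminium V-foot 80 mm wide (y), 48 mm deep (x): a 90 degree inverted V, 60 mm wide at the mouth, 30 mm high, running along x. Above it a grey round dial case, 94 mm across, 26 mm deep, with a 16 mm neck up to the grip.
- pointer (a joint): Black pointer 36 mm long on the white face, rad: swings freely about the dial's centre; a counterweight keeps its tip plumb upward and it settles within a second. 0 = along the gauge's own z (gauge upright); positive = its tip is on the gauge's -y side of the dial, as happens when the gauge's top leans to its +y side by the same angle.
- mark (a joint): Brass mark tab 6 mm wide on the dial's rim, already set by hand and stiff, rad; measured as the pointer: 0 = top of the dial, under the grip, positive = towards the gauge's -y side. It stands between 0.24 and 0.56. The pointer is on the mark when both joints read the same.
- pointer_tip (a point): Tip of the pointer, 36 mm from the dial's axis; its z runs from the axis to the tip.
- mark_tip (a point): Inner end of the brass tab, 38 mm from the dial's axis; its z runs from the axis to the tab.
- pipe_line (a point): Point on the axis of the grey steel pipe in the plane of the white chalk line round it, 60 mm above the table. x = along the pipe, away from the robot (within 0.33 rad of ahead); z = up. The pipe is 60 mm across, clamped fast, and runs from 160 mm behind this point to 90 mm beyond it.
- pipe: The pipe; origin and axes as the chalk-line point. It lies in two V-blocks 92 mm wide, 30 mm thick, 54 mm tall, centred 105 mm behind and 62 mm beyond the chalk line; the near one carries a stirrup clamp 146 mm tall, 108 mm wide. A girth weld 2.5 mm proud runs round the pipe 53 to 60 mm behind the line.
- spray_can: Bystander: spray can standing upright, 64 mm across, 185 mm tall; origin at the centre of its underside.
- nipple: Bystander: short offcut of the same grey pipe standing on end, 60 mm across, 50 mm tall; origin at the centre of its underside.
- flange: Bystander: steel pipe flange lying flat, 110 mm across, 26 mm tall; origin at the centre of its underside.
- mag_square: Bystander: triangular welding magnet lying flat, legs about 100 mm, 15 mm thick; origin at the middle of its underside.
- chip_hammer: Bystander: hammer lying on the table to the right (-y); origin on its underside.
- wire_brush: Bystander: brush lying on the table to the left (+y); origin on its underside.
- f_clamp: Bystander: F-clamp with a wooden handle lying flat beyond the pipe, 220 mm long bar along its own x, 32 mm tall; origin under the middle of its bar.
- bracket: Bystander: small bent steel bracket, 60 x 45 mm, 56 mm tall; origin at the centre of its underside.

How it is judged:
By the outcome, as a careful person would: the job done as asked, in the order asked, and still so for the second after the job is handed in, while the arm keeps its last pose, push and grip.
It also fails if it takes over 54 s, if anything falls off the work surface, if the arm or the gripper's body presses on something with over 40 N, if the wrist force passes 120 N, or if a joint passes its speed limit or range.

## Working session

There is one attempt and no reset: what is moved stays moved. The work goes in short steps, Python scripts to look and compute and a tool call to move; the robot and the scene stay as the last step left them, time stands still between calls to the robot, and variables do not carry over. Pictures are saved under pics/ and viewed, about 8 in all and at most 12, crops included, and the job is handed in when it is done.

Besides the shell and the picture viewer there is one more tool, called as a command line: name --pt "numbers of a row" for each row, then --argument value for the rest. jog_arm: Moves the arm, as the interface text tells. Shifts and turns lie within -1 to 1; 1 stands for 0.3 m of shift or pi rad of turn. Its arguments: {"type":"object","properties":{"increments":{"type":"array","items":{"type":"array","items":{"type":"number"}}}},"required":["increments"]}

```bash
mkdir -p pics; ls; python3 - <<'E'
from station import env,camera,camera_info
import cv2,json
print(env.observe(), env.grip_depth)
for n in("scene","top"):
    print(n,camera_info(n)); cv2.imwrite(f"pics/{n}0.png",cv2.resize(camera(n)[:,:,::-1],(800,600),interpolation=cv2.INTER_CUBIC))
print(camera_info("wrist"))
E
```

```text
pics
{'t': 0.0, 'q': array([ 1.05397908e+00,  3.42775527e-01,  1.52500418e+00, -2.08311216e-05,
        1.27540372e+00, -1.45999762e-01]), 'joint_velocities': array([ 0.00012931,  0.00136876, -0.00052384,  0.00050351, -0.00093623,
       -0.00026619]), 'joint_efforts': array([-3.35123359e-04, -4.31235337e+01, -2.44226933e+01,  7.17120920e-02,
        5.55522332e-02, -2.20040265e-04]), 'tcp_pos': array([190.03155974, 488.96735504, 226.02204127]), 'eef_rot': array([-0.93264097,  1.36356905,  0.93145981]), 'contact_force': array([ 0.64157088, -0.3359359 ,  0.16225097]), 'ft_torque': array([-0.01072678,  0.04363425,  0.02179017]), 'finger_gap': 91.69792111931385} -18.8
scene {'fov_y': 51.22805245050548, 'cx': 281.56451911780454, 'cy': 212.517354737695, 'eye': array([1225.55966456, -262.66194549, 1287.34735121]), 'attitude': array([0.47986242, 0.32380057, 1.11690823])}
top {'fov_y': 49.375957948002366, 'cx': 274.26019479394915, 'cy': 203.0898489733313, 'eye': array([ 424.6623384 ,   27.3268369 , 1357.58805029]), 'attitude': array([ 0.07200152, -0.10893039, -1.59621474])}
{'fov_y': 65.70646984690485, 'cx': 279.116780158931, 'cy': 210.69241678658375, 'eye': array([122.15295955, 516.43200013, 385.14006908]), 'attitude': array([-0.24319654, -0.16324326,  1.19189943])}
```

View pics/scene0.png

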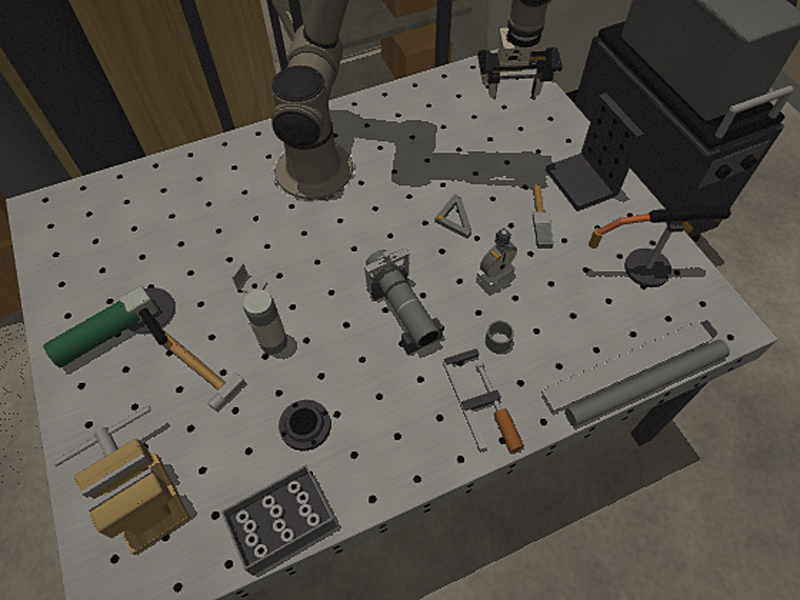

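View pics/top0.png

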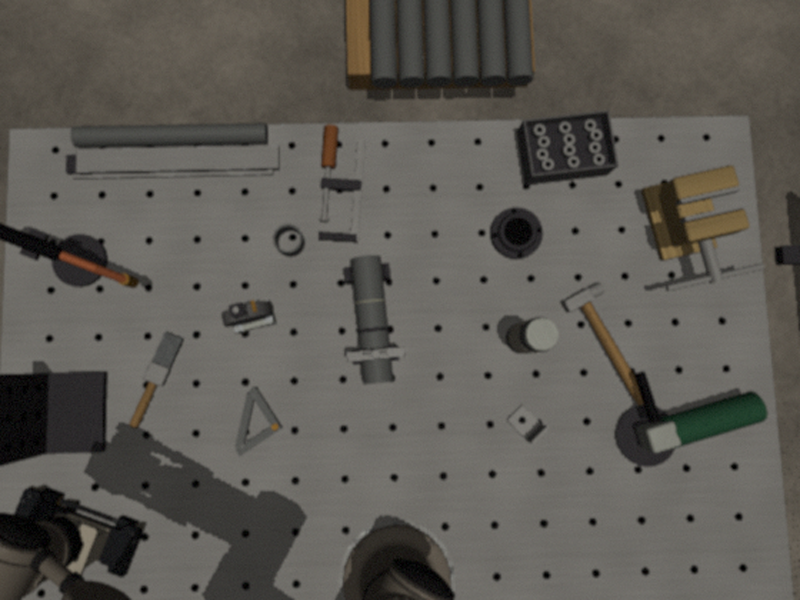

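```bash
python3 - <<'E'
from station import env,camera,camera_info
import cv2,numpy as np
s=camera("scene")[:,:,::-1];t=camera("top")[:,:,::-1]
def crop(im,x,y,w,h,k): return cv2.resize(im[y:y+h,x:x+w],(w*k,h*k),interpolation=cv2.INTER_CUBIC)
# each 400x300
a=crop(s,322,155,50,50,6); b=crop(s,245,165,80,50,6)[:, :480]
c=crop(t,150,200,50,40,6); d=crop(t,230,170,80,50,6)
o=np.zeros((600,800,3),np.uint8)
o[:300,:300]=a;o[:300,310:790]=b;o[300:540,:300]=c;o[300:600,310:790]=d
cv2.imwrite("pics/crops.png",cv2.convertScaleAbs(o,alpha=1.5))
E
```

```text
(no output)
```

View pics/crops.png

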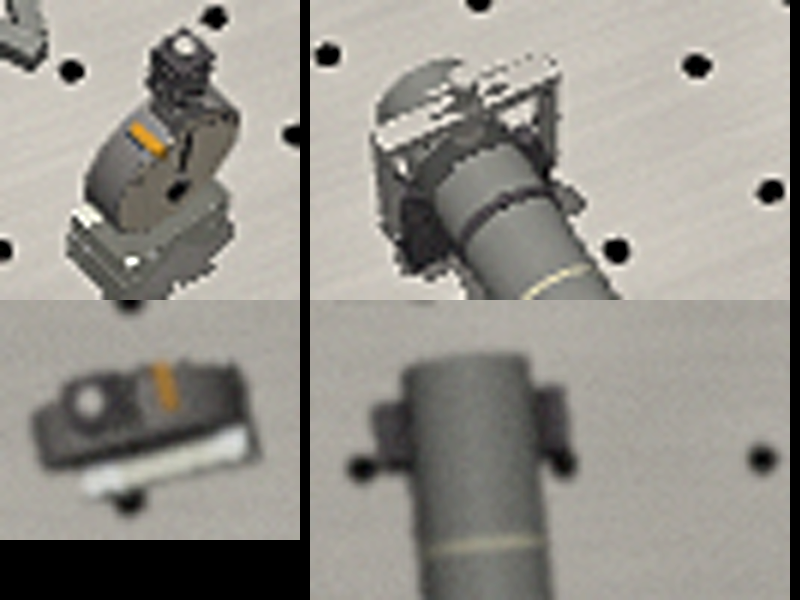

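```bash
cat > h.py <<'E'
import numpy as np, cv2
from scipy.optimize import least_squares
from scipy.spatial.transform import Rotation as R
def proj(ci,P,fish=False):
    p=R.from_rotvec(ci["attitude"]).inv().apply(np.atleast_2d(P)-ci["eye"]); f=210/np.tan(np.radians(ci["fov_y"]/2))
    x,y,z=p[:,0],-p[:,1],-p[:,2]
    r=np.hypot(x,y); s=np.arctan2(r,z)/np.maximum(r,1e-9) if fish else 1/z
    return np.c_[ci["cx"]+f*x*s,ci["cy"]+f*y*s]
def ray(ci,uv,fish=False):
    f=210/np.tan(np.radians(ci["fov_y"]/2)); d=(np.atleast_2d(uv)-[ci["cx"],ci["cy"]])/f
    r=np.hypot(*d.T)[:,None]; k=np.tan(r)/np.maximum(r,1e-9) if fish else 1
    v=np.c_[d[:,0:1]*k,-d[:,1:2]*k,-np.ones((len(d),1))]
    return R.from_rotvec(ci["attitude"]).apply(v/np.linalg.norm(v,axis=1)[:,None])
def tri(obs):  # [(ci,uv,fish)]
    A=0;b=0
    for ci,uv,f in obs:
        d=ray(ci,uv,f)[0]; M=np.eye(3)-np.outer(d,d); A=A+M; b=b+M@ci["eye"]
    p=np.linalg.solve(A,b); return p,[np.round(proj(ci,p,f)[0]-uv,1) for ci,uv,f in obs]
E
python3 - <<'E'
from h import *
from station import env,camera_info
S=camera_info("scene");T=camera_info("top")
g=lambda u,v,x0,y0,ou,ov:np.array([(u-ou+.5)/6-.5+x0,(v-ov+.5)/6-.5+y0])
# gauge punch head
print("head",tri([(S,g(187,43,322,155,0,0),0),(T,g(90,402,150,200,0,300),0)]))
d=lambda u,v:g(u,v,230,170,310,300); c=lambda u,v:g(u,v,150,200,0,300); b=lambda u,v:g(u,v,245,165,310,0)
# yaw from rear foot top edge  z=30..44? white edge
chT=[d(430,548),d(490,545),d(545,541)]; chS=[b(535,296),b(560,278),b(588,266)]
edT=[d(405,365),d(528,360),d(415,500),d(540,500),d(422,600),d(550,600)]
def res(p,z=60):
    x,y,w,z=p[:4]; ax=np.array([np.cos(w),np.sin(w),0]); n=np.array([-np.sin(w),np.cos(w),0]);o=np.array([x,y,z]); r=[]
    for i,(C,u) in enumerate([(T,u) for u in chT]+[(S,u) for u in chS]):
        ph=p[4+i]; r+=list(proj(C,o+30*(np.cos(ph)*np.array([0,0,1])+np.sin(ph)*n))[0]-u)
    for u in edT:
        v=ray(T,u)[0]; m=np.cross(v,ax); r.append((abs((T["eye"]-o)@m)/np.linalg.norm(m)-30)*.33)
    r.append((z-60)*.2)
    return r
s=least_squares(res,[500,0,0,60,1,0,-1,-.5,0,.5],x_scale=[10,10,.1,10]+[.3]*6)
print(s.x,s.cost,np.round(s.fun,1))
for u in [(84,486),(238,438),(40,470)]:
    v=ray(T,c(*u))[0]; print(T["eye"]+v*(42-T["eye"][2])/v[2])
print(R.from_rotvec(env.observe()["eef_rot"]).as_matrix())
E
```

```text
head (array([531.81972561, 279.4947666 , 191.66105617]), [array([-0.3,  0.1]), array([-0.4, -0.1])])
[ 5.53391370e+02  4.13816139e+01  5.27669891e-02  6.02975094e+01
  2.15012649e+00 -1.43735909e-01 -1.54867429e+00 -5.87791267e-01
 -2.32093696e-02  5.85405212e-01] 1.2847414623654676 [-0.1  0.9 -0.1 -1.  -0.1  0.  -0.3 -0.3 -0.1 -0.1  0.   0.6 -0.1 -0.2
 -0.1 -0.1 -0.   0.2  0.1]
[504.94205065 313.57417953  42.        ]
[525.91768664 240.18797136  42.        ]
[513.15804918 334.46670932  42.        ]
[[-4.11506724e-04 -9.32033958e-01  3.62370710e-01]
 [-7.49341763e-04  3.62370926e-01  9.32033664e-01]
 [-9.99999635e-01  1.11998613e-04 -8.47530042e-04]]
```

```bash
cat >> h.py <<'E'
def gpose(pos,yaw,lean=0,t=0):
    """tool R: tool y = gauge x (dial side), tool x down, z=-gauge y; lean = top to +y; t = pitch (fingers point backwards)"""
    G=R.from_euler('z',yaw)*R.from_rotvec([-lean,0,0])
    gx,gy,gz=G.as_matrix().T
    X=-gz*np.cos(t)-gx*np.sin(t); Z=-gy
    return np.array(pos,float),R.from_matrix(np.c_[X,np.cross(Z,X),Z]),G
def row(p0,r0,p1,r1):
    d=r0.inv().apply(np.array(p1)-p0)/300; w=(r0.inv()*r1).as_rotvec()/np.pi
    return np.round(np.r_[w,d],4).tolist()
E
python3 - <<'E'
from h import *
from station import env,camera_info
W=camera_info("wrist");o=env.observe();r0=R.from_rotvec(o["eef_rot"])
rel=(r0.inv()*R.from_rotvec(W["attitude"])); ax=rel.apply([0,0,-1]); print("cam axis in tool",ax, "offset",r0.inv().apply(W["eye"]-o["tcp_pos"]))
yaw=.28; g=np.array([531.8,279.5,0]); gx=np.array([np.cos(yaw),np.sin(yaw),0])
p,r,_=gpose(g+60*gx+[0,0,260],yaw,0,.4)
print(p,r.as_rotvec(), row(np.array([190.227,489.345,226.741]),r0,p,r))
C=dict(W); off=r0.inv().apply(W["eye"]-o["tcp_pos"]); C["eye"]=p+r.apply(off); C["attitude"]=(r*rel).as_rotvec()
print(proj(C,[g+[0,0,191],g+[0,0,90]+13*gx,g+20*gx],True))
E
```

```text
cam axis in tool [ 0.96217888 -0.272416   -0.00115197] offset [-158.99426187   73.24215011    0.74330769]
[589.4633263  296.08133891 260.        ] [ 0.74681046  1.56435488 -1.29704647] [0.7795, 0.1578, -0.053, -0.1109, -1.4738, -0.1183]
[[278.58358645 248.42009109]
 [278.76690117 169.62624277]
 [278.88375989 127.90955483]]
```

jog_arm --pt "0.7795 0.1578 -0.053 -0.11 -0.75 -0.06 1" --pt "0.7795 0.1578 -0.053 -0.11 -0.75 -0.06 1" --pt "0.7795 0.1578 -0.053 -0.11 -0.75 -0.06 1" --pt "0.7795 0.1578 -0.053 -0.11 -0.75 -0.06 1" --pt "0.7795 0.1578 -0.053 -0.11 -0.75 -0.06 1" --pt "0.7795 0.1578 -0.053 -0.11 -0.75 -0.06 1" --pt "0.7795 0.1578 -0.053 -0.11 -0.75 -0.06 1" --pt "0.7795 0.1578 -0.053 -0.11 -0.75 -0.06 1" --pt "0.7795 0.1578 -0.053 -0.11 -0.75 -0.06 1" --pt "0.7795 0.1578 -0.053 -0.11 -0.75 -0.06 1" --pt "0.7795 0.1578 -0.053 -0.11 -0.75 -0.06 1" --pt "0.7795 0.1578 -0.053 -0.11 -0.75 -0.06 1" --pt "0.7795 0.1578 -0.053 -0.11 -0.75 -0.06 1" --pt "0.7795 0.1578 -0.053 -0.11 -0.75 -0.06 1" --pt "0.7795 0.1578 -0.053 -0.11 -0.75 -0.06 1" --pt "0.7795 0.1578 -0.053 -0.11 -0.75 -0.06 1" --pt "0.7795 0.1578 -0.053 -0.11 -0.75 -0.06 1" --pt "0.7795 0.1578 -0.053 -0.11 -0.75 -0.06 1" --pt "0.7795 0.1578 -0.053 -0.11 -0.75 -0.06 1" --pt "0.7795 0.1578 -0.053 -0.11 -0.75 -0.06 1"

```text
t: 1.87
tcp_pos: [393.4, 391.1, 259.3]
eef_rot: [0.748, 1.564, -1.299]
contact_force: [0.9, 0.2, -0.3]
finger_gap: 91.9
```

```bash
python3 - <<'E'
from h import *
from station import env
o=env.observe(); p,r,_=gpose(np.array([589.5,296.1,260]),.28,0,.4)
print(o["t"],o["q"],o["tcp_pos"],row(o["tcp_pos"],R.from_rotvec(o["eef_rot"]),p,r))
E
```

```text
1.8667 [0.57738338 0.60761524 1.06891838 0.11962075 1.84744503 1.88062424] [393.43657907 391.059005   259.25891829] [-0.0006, -0.0002, 0.0001, -0.2133, 0.4978, 0.4837]
```

jog_arm --pt "0 0 0 -0.21 0.5 0.48 1" --pt "0 0 0 -0.21 0.5 0.48 1" --pt "0 0 0 -0.21 0.5 0.48 1" --pt "0 0 0 -0.21 0.5 0.48 1" --pt "0 0 0 -0.21 0.5 0.48 1" --pt "0 0 0 -0.21 0.5 0.48 1" --pt "0 0 0 -0.21 0.5 0.48 1" --pt "0 0 0 -0.21 0.5 0.48 1" --pt "0 0 0 -0.21 0.5 0.48 1" --pt "0 0 0 -0.21 0.5 0.48 1"

```text
t: 2.7
tcp_pos: [588.6, 299.7, 260.3]
eef_rot: [0.743, 1.566, -1.29]
contact_force: [0.3, 0.2, -0.6]
finger_gap: 91.8
```

```bash
python3 - <<'E'
from h import *
from station import env,camera,camera_info
import pickle
o=env.observe();W=camera_info("wrist");im=camera("wrist")[:,:,::-1]
pickle.dump((o,W,im),open("w1.pkl","wb"))
print(o["tcp_pos"],o["joint_velocities"].max())
cv2.imwrite("pics/w1.png",cv2.resize(im,(800,600),interpolation=cv2.INTER_CUBIC))
c=im[90:290,160:420]
cv2.imwrite("pics/w1c.png",cv2.convertScaleAbs(cv2.resize(c,(780,600),interpolation=cv2.INTER_CUBIC),alpha=1.4))
E
```

```text
[588.63777041 299.699977   260.30141231] 0.002584844785821326
```

View pics/w1c.png

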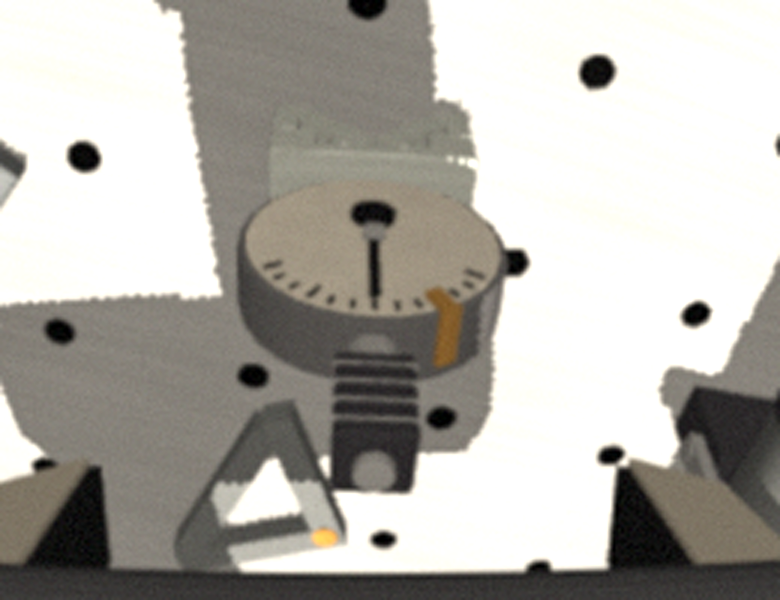

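```bash
python3 - <<'E'
from h import *
import pickle
from station import env,camera_info
S=camera_info("scene");T=camera_info("top")
o,W,im=pickle.load(open("w1.pkl","rb"))
c=lambda u,v:np.array([160+(u+.5)/3-.5,90+(v+.5)/3-.5])
O=[(374,470),(332,423),(419,424),(332,488),(413,490),(375,231),(375,307),(437,290)]
O=np.array([c(*u) for u in O])
def mod(p):
    x,y,yaw,f,m=p; 
    L=np.array([[0,0,191],[12,12,186],[12,-12,186],[-12,12,186],[-12,-12,186],[f,0,90],[f,0,126],[f-1,-38*np.sin(m),90+38*np.cos(m)]])
    return R.from_euler('z',yaw).apply(L)+[x,y,0]
def res(p):
    M=mod(p); return np.r_[(proj(W,M,True)-O).ravel(),(proj(S,M[:1])[0]-[352.7+.1,161.8])*.5,(proj(T,M[:1])[0]-[164.6,216.6])*.5,(p[3]-14)*.2]
s=least_squares(res,[532,279,.28,14,.4],x_scale=[10,10,.1,5,.1])
print(s.x); print(np.round(s.fun,1)); print(np.sqrt(np.diag(np.linalg.inv(s.jac.T@s.jac))))
g=s.x; gx=np.array([np.cos(g[2]),np.sin(g[2]),0])
p,r,_=gpose([g[0],g[1],220],g[2]); print(p,row(o["tcp_pos"],R.from_rotvec(o["eef_rot"]),p,r))
E
```

```text
[5.34310702e+02 2.79627432e+02 2.66612755e-01 1.17982896e+01
 5.80683858e-01]
[ 0.2  0.1 -0.4  0.5  0.6  0.6 -0.4 -0.3  0.8 -0.6 -0.9  2.2 -0.5 -3.3
  0.4  1.1 -0.   0.4 -0.2 -0.6 -0.4]
[0.49492006 0.3505759  0.02386391 0.87079545 0.03223754]
[534.31070171 279.62743169 220.        ] [0.0062, 0.0007, 0.1268, 0.1985, -0.1254, 0.0133]
```

jog_arm --pt "0.006 0 0.127 0.198 -0.126 0.014 1" --pt "0.006 0 0.127 0.198 -0.126 0.014 1" --pt "0.006 0 0.127 0.198 -0.126 0.014 1" --pt "0.006 0 0.127 0.198 -0.126 0.014 1" --pt "0.006 0 0.127 0.198 -0.126 0.014 1" --pt "0.006 0 0.127 0.198 -0.126 0.014 1" --pt "0.006 0 0.127 0.198 -0.126 0.014 1" --pt "0.006 0 0.127 0.198 -0.126 0.014 1" --pt "0.006 0 0.127 0.198 -0.126 0.014 1"

```text
t: 3.5
tcp_pos: [536.7, 278.7, 219.6]
eef_rot: [1.01, 1.321, -1.012]
contact_force: [0.6, -0.2, 0.5]
finger_gap: 92.1
```

```bash
python3 - <<'E'
from h import *
from station import env,camera,camera_info
import pickle
o=env.observe();W=camera_info("wrist");im=camera("wrist")[:,:,::-1]
pickle.dump((o,W,im),open("w2.pkl","wb"))
print(o["tcp_pos"],R.from_rotvec(o["eef_rot"]).as_matrix().round(3).tolist())
c=im[200:400,150:410]
cv2.imwrite("pics/w2c.png",cv2.convertScaleAbs(cv2.resize(c,(780,600),interpolation=cv2.INTER_CUBIC),alpha=1.6))
E
```

```text
[536.68793193 278.74082248 219.57434161] [[0.001, 0.965, 0.263], [-0.002, 0.263, -0.965], [-1.0, 0.0, 0.002]]
```

View pics/w2c.png

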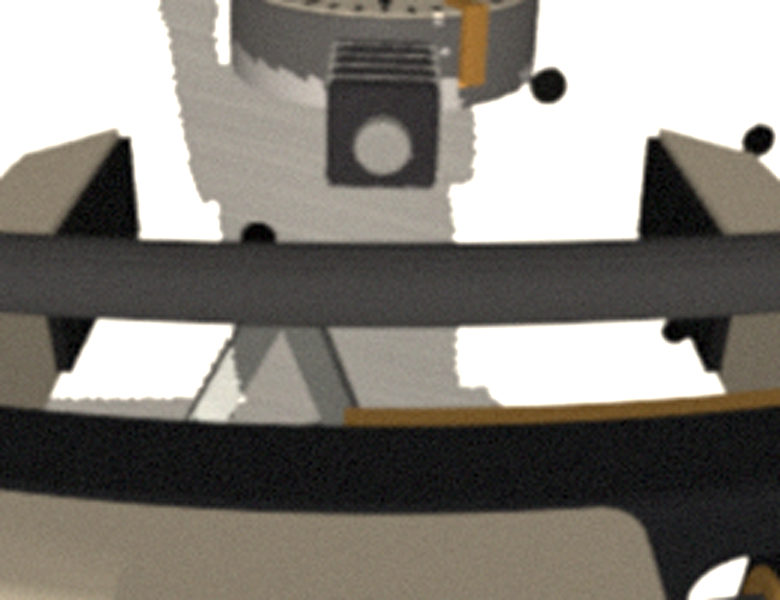

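```bash
python3 - <<'E'
from h import *
import pickle
o,W,im=pickle.load(open("w2.pkl","rb"))
c=lambda u,v:np.array([150+(u+.5)/3-.5,200+(v+.5)/3-.5])
def at(u,z):
    d=ray(W,c(*u),True)[0]; return W["eye"]+d*(z-W["eye"][2])/d[2]
P=[at(u,186) for u in[(328,80),(438,80),(326,184),(436,186)]]
print(at((382,147),191),np.mean(P,0)); y=[P[0]-P[1],P[2]-P[3]]; print([np.linalg.norm(v) for v in y],[np.arctan2(-v[0],v[1]) for v in y])
o1,W1,_=pickle.load(open("w1.pkl","rb")); c1=lambda u,v:np.array([160+(u+.5)/3-.5,90+(v+.5)/3-.5])
print(tri([(W,c(382,147),True),(W1,c1(374,470),True)]))
r0=R.from_rotvec(o["eef_rot"]); m=(at((382,147),191)+np.mean(P,0))/2
for z in(152,): 
    p,r,_=gpose([m[0],m[1],z],.27); print(p,row(o["tcp_pos"],r0,p,r))
E
```

```text
[532.54276776 279.29813096 191.        ] [533.47926556 279.57311118 186.        ]
[np.float64(22.92824740426181), np.float64(23.851019037126868)] [np.float64(0.2646361123644262), np.float64(0.24485336905266858)]
(array([531.26602413, 278.91226346, 187.77933051]), [array([ 0.1, -0. ]), array([-0.1,  0. ])])
[533.01101666 279.43562107 152.        ] [-0.0013, 0.0007, -0.0001, 0.2252, -0.0113, -0.0059]
```

jog_arm --pt "0 0 0 0.06 -0.012 -0.006 1" --pt "0 0 0 0.12 -0.012 -0.006 1" --pt "0 0 0 0.18 -0.012 -0.006 1" --pt "0 0 0 0.225 -0.012 -0.006 1" --pt "0 0 0 0.225 -0.012 -0.006 1" --pt "0 0 0 0.225 -0.012 -0.006 1" --pt "0 0 0 0.225 -0.012 -0.006 -1" --pt "0 0 0 0.225 -0.012 -0.006 -1" --pt "0 0 0 0.225 -0.012 -0.006 -1" --pt "0 0 0 0.225 -0.012 -0.006 -1" --pt "0 0 0 0.225 -0.012 -0.006 -1" --pt "0 0 0 0.225 -0.012 -0.006 -1" --pt "0 0 0 0.225 -0.012 -0.006 -1" --pt "0 0 0 0.225 -0.012 -0.006 -1" --pt "0 0 0 0.225 -0.012 -0.006 -1" --pt "0 0 0 0.225 -0.012 -0.006 -1"

```text
t: 4.88
tcp_pos: [531.6, 278.8, 151.8]
eef_rot: [1.01, 1.321, -1.012]
contact_force: [-0.1, 0.4, 0.6]
finger_gap: 29.9
```

```bash
python3 - <<'E'
from h import *
from station import env
o=env.observe();r0=R.from_rotvec(o["eef_rot"])
print(o["t"],o["tcp_pos"],o["contact_force"],o["ft_torque"],o["finger_gap"])
print(gpose([0,0,0],.267)[1].as_matrix().round(4).tolist(), r0.as_matrix().round(4).tolist())
E
```

```text
4.8833 [531.59761589 278.82710059 151.75226028] [-0.12095792  0.44442985  0.63395288] [-0.07493852  0.144067   -0.02393561] 29.93518941941965
[[0.0, 0.9646, 0.2638], [0.0, 0.2638, -0.9646], [-1.0, 0.0, 0.0]] [[0.0006, 0.9649, 0.2625], [-0.0022, 0.2625, -0.9649], [-1.0, 0.0, 0.0023]]
```

jog_arm --pt "0 0 0 0 0 0 -1" --pt "0 0 0 0 0 0 -1" --pt "0 0 0 0 0 0 -1" --pt "0 0 0 0 0 0 -1" --pt "0 0 0 0 0 0 -1" --pt "0 0 0 0 0 0 -1"

```text
t: 5.38
tcp_pos: [531.7, 278.9, 151.8]
eef_rot: [1.01, 1.321, -1.012]
contact_force: [1.0, -0.4, -0.5]
finger_gap: 23.7
```

```bash
python3 - <<'E'
from h import *
from station import env
o=env.observe();r0=R.from_rotvec(o["eef_rot"])
print(o["t"],o["tcp_pos"],o["contact_force"],o["ft_torque"],o["finger_gap"])
# waypoint: over pipe line, TCP z: grasp/feet
p,r,_=gpose([553.4,41.4,215],.053); print(row(o["tcp_pos"]+[0,0,63],r0,p,r),row(o["tcp_pos"],r0,p,r))
E
```

```text
5.3833 [531.7074333  278.89210721 151.7995611 ] [ 0.9798491  -0.42765891 -0.47225946] [ 0.14677032 -0.06860688 -0.00053384] 23.704714741510465
[0.0677, 0.0007, -0.0002, 0.001, -0.138, 0.7829] [0.0677, 0.0007, -0.0002, -0.209, -0.138, 0.7833]
```

jog_arm --pt "0 0 0 -0.03 0 0 -1" --pt "0 0 0 -0.09 0 0 -1" --pt "0 0 0 -0.16 0 0 -1" --pt "0 0 0 -0.23 0 0 -1" --pt "0 0 0 -0.3 0 0 -1" --pt "0.01 0 0 -0.36 0 0.03 -1" --pt "0.03 0 0 -0.37 -0.005 0.1 -1" --pt "0.05 0 0 -0.37 -0.01 0.17 -1" --pt "0.068 0 0 -0.37 -0.02 0.24 -1" --pt "0.068 0 0 -0.37 -0.026 0.31 -1" --pt "0.068 0 0 -0.37 -0.026 0.35 -1" --pt "0.068 0 0 -0.37 -0.026 0.366 -1" --pt "0.068 0 0 -0.37 -0.026 0.366 -1" --pt "0.068 0 0 -0.37 -0.026 0.366 -1" --pt "0.068 0 0 -0.37 -0.026 0.366 -1"

```text
t: 6.63
tcp_pos: [552.5, 172.1, 262.9]
eef_rot: [1.169, 1.233, -1.171]
contact_force: [-0.4, 0.0, -5.5]
finger_gap: 23.8
```

```bash
python3 - <<'E'
from h import *
from station import env,camera,camera_info
import pickle
o=env.observe();W=camera_info("wrist");im=camera("wrist")[:,:,::-1]
pickle.dump((o,W,im),open("w3.pkl","wb"))
print(o["t"],o["tcp_pos"],o["contact_force"],o["finger_gap"],R.from_rotvec(o["eef_rot"]).as_matrix().round(3).tolist())
print(proj(W,[[553.4,41.4,90],[553.4,71,60],[643,45,90],[400,33,90]],True))
cv2.imwrite("pics/w3.png",cv2.convertScaleAbs(cv2.resize(im[:285,210:],(737,600),interpolation=cv2.INTER_CUBIC),alpha=1.3))
E
```

```text
6.6333 [552.52963805 172.14578059 262.8887286 ] [-0.38193644  0.02861895 -5.50561441] 23.765278613707707 [[0.0, 0.999, 0.053], [-0.002, 0.053, -0.999], [-1.0, 0.0, 0.002]]
[[397.91218577 198.06450558]
 [365.73180555 190.48439383]
 [403.73139486 115.99859104]
 [382.44416215 316.31598438]]
```

View pics/w3.png

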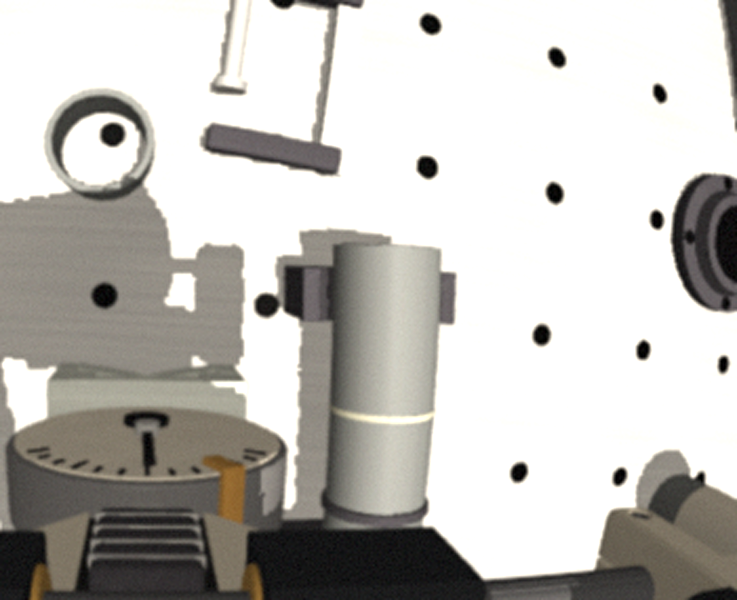

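```bash
python3 - <<'E'
from h import *
import pickle
from station import env,camera_info
T=camera_info("top");S=camera_info("scene")
o,W,im=pickle.load(open("w3.pkl","rb"))
k=600/285
c=lambda u,v:np.array([210+(u+.5)/k-.5,(v+.5)/k-.5])
ch=[c(331,412),c(383,419),c(436,416)]; ed=[c(333,250),c(331,400),c(327,490),c(440,250),c(436,400),c(426,495)]
g=lambda u,v,x0,y0,ou,ov:np.array([(u-ou+.5)/6-.5+x0,(v-ov+.5)/6-.5+y0])
d=lambda u,v:g(u,v,230,170,310,300); b=lambda u,v:g(u,v,245,165,310,0)
chT=[d(430,548),d(490,545),d(545,541)]; chS=[b(535,296),b(560,278),b(588,266)]
edT=[d(405,365),d(528,360),d(415,500),d(540,500),d(422,600),d(550,600)]
def fit(C,E):
  def res(p):
    x,y,w,z=p[:4]; ax=np.array([np.cos(w),np.sin(w),0]); n=np.array([-np.sin(w),np.cos(w),0]);oo=np.array([x,y,z]); r=[]
    for i,(K,u,f) in enumerate(C): r+=list(proj(K,oo+30*(np.cos(p[4+i])*np.array([0,0,1])+np.sin(p[4+i])*n),f)[0]-u)
    for K,u,f in E:
        v=ray(K,u,f)[0]; m=np.cross(v,ax); r.append((abs((K["eye"]-oo)@m)/np.linalg.norm(m)-30)*(1 if f else .33))
    return r+[(z-60)*1]
  s=least_squares(res,[553,41,.05,60]+[.8,0,-.8]*(len(C)//3),x_scale=[10,10,.1,10]+[.3]*len(C))
  print(s.x[:4],np.round(s.fun,1),np.sqrt(np.diag(np.linalg.pinv(s.jac.T@s.jac)))[:4])
Cw=[(W,u,True) for u in ch];Ew=[(W,u,True) for u in ed]
Cf=[(T,u,0) for u in chT]+[(S,u,0) for u in chS];Ef=[(T,u,0) for u in edT]
fit(Cw,Ew);fit(Cw+Cf,Ew+Ef)
E
```

```text
[5.51138750e+02 3.82742516e+01 8.27579602e-02 5.99764724e+01] [ 0.7 -0.8 -0.1  1.3 -1.  -0.6 -0.2 -0.2 -0.2 -0.5  0.4 -0.7 -0. ] [0.8947045  0.57731053 0.00762933 0.9791092 ]
[5.51599795e+02 3.87121591e+01 8.16113544e-02 6.04092879e+01] [ 0.7 -1.  -0.1  1.  -1.2 -0.8  0.2  0.8 -0.  -0.3 -0.   0.  -0.7 -0.8
 -0.3 -0.6 -0.   0.3 -0.3 -0.5 -0.5 -0.4  0.5 -0.5 -0.2 -0.2  0.5 -0.8
  1.  -0.9  0.4] [0.73300366 0.52031163 0.00725489 0.91208664]
```

jog_arm --pt "0 0 0 0 -0.002 0.03 -1" --pt "0 0 0 0 -0.008 0.1 -1" --pt "0 0 0 0 -0.014 0.18 -1" --pt "-0.004 0 0 0 -0.02 0.26 -1" --pt "-0.008 0 0 0 -0.026 0.34 -1" --pt "-0.008 0 0 0 -0.032 0.41 -1" --pt "-0.008 0 0 0 -0.032 0.443 -1" --pt "-0.008 0 0 0 -0.032 0.443 -1" --pt "-0.008 0 0 0 -0.032 0.443 -1" --pt "-0.008 0 0 0 -0.032 0.443 -1"

```text
t: 7.52
tcp_pos: [550.1, 38.7, 263.3]
eef_rot: [1.151, 1.243, -1.152]
contact_force: [-0.5, -0.8, -5.6]
finger_gap: 23.8
```

```bash
python3 - <<'E'
from h import *
from station import env,camera,camera_info
import pickle
o=env.observe();W=camera_info("wrist");im=camera("wrist")[:,:,::-1]
pickle.dump((o,W,im),open("w4.pkl","wb"))
print(o["t"],o["tcp_pos"],o["contact_force"],o["finger_gap"],R.from_rotvec(o["eef_rot"]).as_matrix().round(4).tolist())
cv2.imwrite("pics/w4.png",cv2.convertScaleAbs(cv2.resize(im[80:280,150:410],(780,600),interpolation=cv2.INTER_CUBIC),alpha=1.3))
E
```

```text
7.5167 [550.13394324  38.74116679 263.31157925] [-0.50374213 -0.77864696 -5.60122088] 23.821055367770654 [[0.0007, 0.997, 0.0777], [-0.0015, 0.0777, -0.997], [-1.0, 0.0005, 0.0016]]
```

View pics/w4.png

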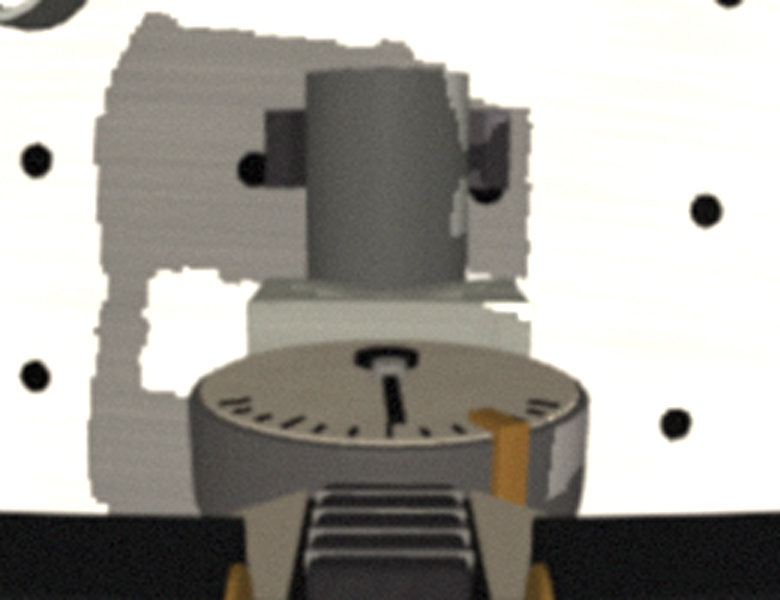

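```bash
python3 - <<'E'
from h import *
import pickle
o,W,im=pickle.load(open("w4.pkl","rb"))
c=lambda u,v:np.array([150+(u+.5)/3-.5,80+(v+.5)/3-.5])
ed=[c(306,85),c(306,180),c(307.5,275),c(468,85),c(467.5,180),c(466,265)]
def res(p):
    y,w=p; ax=np.array([np.cos(w),np.sin(w),0]); oo=np.array([551.3,y,60])
    return [abs((W["eye"]-oo)@m)/np.linalg.norm(m)-30 for m in (np.cross(ray(W,u,True)[0],ax) for u in ed)]
s=least_squares(res,[39,.07]); y,w=s.x; print(s.x,np.round(s.fun,2))
r0=R.from_rotvec(o["eef_rot"])
for w_ in (w,.078):
  gx=np.array([np.cos(w_),np.sin(w_),0]); P=np.array([551.3,y,0])-1.4*gx
  p,r,_=gpose([P[0],P[1],230],w_); print(p,row(o["tcp_pos"],r0,p,r))
E
```

```text
[39.478716    0.07565753] [-0.44 -0.21 -0.35 -0.4  -0.25 -0.35]
[549.90400493  39.37289647 230.        ] [0.0007, 0.0005, -0.0002, 0.111, -0.0007, -0.0023]
[549.90425664  39.3696267  230.        ] [-0.0001, 0.0005, -0.0002, 0.111, -0.0007, -0.0023]
```

jog_arm --pt "0 0 0 0.03 -0.001 -0.002 -1" --pt "0 0 0 0.06 -0.001 -0.002 -1" --pt "0 0 0 0.085 -0.001 -0.002 -1" --pt "0 0 0 0.105 -0.001 -0.002 -1" --pt "0 0 0 0.115 -0.001 -0.002 -1" --pt "0 0 0 0.12 -0.001 -0.002 -1" --pt "0 0 0 0.122 -0.001 -0.002 -1" --pt "0 0 0 0.122 -0.001 -0.002 -1" --pt "0 0 0 0.122 -0.001 -0.002 -1"

```text
t: 8.32
tcp_pos: [550.1, 38.3, 227.1]
eef_rot: [1.151, 1.242, -1.152]
contact_force: [-0.4, -0.2, -5.3]
finger_gap: 24.0
```

jog_arm --pt "0 0 0 0.002 0 0 -1" --pt "0 0 0 0.004 0 0 -1" --pt "0 0 0 0.006 0 0 -1" --pt "0 0 0 0.006 0 0 -1"

```text
t: 8.65
tcp_pos: [549.9, 38.5, 225.0]
eef_rot: [1.151, 1.243, -1.152]
contact_force: [0.0, -0.6, -3.9]
finger_gap: 23.8
```

jog_arm --pt "0 0 0 0.002 0 0 -1" --pt "0 0 0 0.003 0 0 -1" --pt "0 0 0 0.003 0 0 -1" --pt "0 0 0 0.003 0 0 -1"

```text
t: 8.98
tcp_pos: [550.0, 38.7, 224.5]
eef_rot: [1.152, 1.242, -1.152]
contact_force: [-0.1, 2.7, 1.1]
finger_gap: 24.2
```

```bash
python3 - <<'E'
from station import env
o=env.observe();print(o["t"],o["tcp_pos"],o["contact_force"],o["ft_torque"])
E
```

```text
8.9833 [549.9976346   38.69596624 224.46898406] [-0.14249596  2.7360234   1.11606967] [0.7090319  0.34902402 0.02605262]
```

jog_arm --pt "0 0 0 0 0 -0.001 -1" --pt "0 0 0 0 0 -0.002 -1" --pt "0 0 0 0 0 -0.002 -1" --pt "0 0 0 0 0 -0.002 -1"

```text
t: 9.32
tcp_pos: [550.0, 39.0, 224.2]
eef_rot: [1.151, 1.242, -1.152]
contact_force: [-0.2, 2.5, 0.2]
finger_gap: 23.7
```

```bash
python3 - <<'E'
from station import env
o=env.observe();print(o["t"],o["tcp_pos"],o["contact_force"],o["ft_torque"],o["eef_rot"])
E
```

```text
9.3167 [549.95685164  39.04894095 224.21721995] [-0.21628486  2.48782426  0.22962846] [ 0.74841745  0.16127644 -0.01109535] [ 1.15116444  1.24226835 -1.15230785]
```

jog_arm --pt "0 0 0 0 0 -0.001 -1" --pt "0 0 0 0 0 -0.002 -1" --pt "0 0 0 0 0 -0.002 -1" --pt "0 0 0 0 0 -0.002 -1"

```text
t: 9.65
tcp_pos: [549.9, 39.3, 224.2]
eef_rot: [1.151, 1.242, -1.153]
contact_force: [0.2, 0.7, 2.8]
finger_gap: 23.4
```

```bash
python3 - <<'E'
from station import env
o=env.observe();print(o["t"],o["tcp_pos"],o["contact_force"],o["ft_torque"],o["eef_rot"])
E
```

```text
9.65 [549.93869307  39.33249282 224.19157491] [0.21905272 0.68207641 2.76998929] [0.24583917 0.09707533 0.00607848] [ 1.15077335  1.24184936 -1.15262658]
```

```bash
cat >> h.py <<'E'
def rock(o,lean0,lean1,n,axis=(550,39.4,60),yaw=.076,dr=0):
    """rows rotating TCP about pipe axis from lean0 to lean1; dr = extra lift along the gauge z, mm"""
    a=np.array([np.cos(yaw),np.sin(yaw),0]); p0=np.array(o["tcp_pos"]);r0=R.from_rotvec(o["eef_rot"]);c=np.array(axis)
    out=[]
    for k in range(1,n+1):
        Q=R.from_rotvec(-a*(lean1-lean0)*k/n); v=Q.apply(p0-c); 
        up=Q.apply(R.from_rotvec(-a*lean0).apply([0,0,1.])); out.append(row(p0,r0,c+v+up*dr,Q*r0)+[-1])
    return out
E
python3 - <<'E'
from h import *
from station import env
o=env.observe(); [print(r) for r in rock(o,0,.5,12,dr=.3)]
E
```

```text
[-0.0, -0.0133, -0.0, -0.0006, 0.0, -0.0228, -1]
[-0.0, -0.0265, -0.0, 0.0008, 0.0001, -0.0456, -1]
[-0.0, -0.0398, -0.0, 0.0031, 0.0001, -0.0684, -1]
[-0.0001, -0.0531, -0.0001, 0.0063, 0.0001, -0.091, -1]
[-0.0001, -0.0663, -0.0001, 0.0105, 0.0001, -0.1134, -1]
[-0.0001, -0.0796, -0.0001, 0.0156, 0.0001, -0.1357, -1]
[-0.0001, -0.0928, -0.0001, 0.0217, 0.0002, -0.1577, -1]
[-0.0001, -0.1061, -0.0001, 0.0286, 0.0002, -0.1795, -1]
[-0.0001, -0.1194, -0.0001, 0.0365, 0.0002, -0.2009, -1]
[-0.0001, -0.1326, -0.0002, 0.0452, 0.0002, -0.2221, -1]
[-0.0002, -0.1459, -0.0002, 0.0548, 0.0002, -0.2428, -1]
[-0.0002, -0.1592, -0.0002, 0.0653, 0.0002, -0.2631, -1]
```

jog_arm --pt "0 -0.0066 0 -0.0007 0 -0.0114 -1" --pt "0 -0.0133 0 -0.0006 0 -0.0228 -1" --pt "0 -0.0199 0 0 0 -0.0342 -1" --pt "0 -0.0265 0 0.0008 0 -0.0456 -1" --pt "0 -0.0332 0 0.0019 0 -0.057 -1" --pt "0 -0.0398 0 0.0031 0 -0.0684 -1" --pt "0 -0.0398 0 0.0031 0 -0.0684 -1" --pt "0 -0.0398 0 0.0031 0 -0.0684 -1"

```text
t: 10.32
tcp_pos: [548.0, 60.2, 222.9]
eef_rot: [1.06, 1.147, -1.206]
contact_force: [0.5, -1.4, -1.0]
finger_gap: 23.9
```

```bash
python3 - <<'E'
from h import *
from station import env
o=env.observe();print(o["t"],o["tcp_pos"],o["contact_force"],o["ft_torque"]); M=R.from_rotvec(o["eef_rot"]).as_matrix(); print(M.round(4).tolist())
a=np.array([np.cos(.076),np.sin(.076),0]);v=o["tcp_pos"]-[550,39.4,60]; print(np.linalg.norm(v-v@a*a), np.arctan2(v[1],v[2]), "tool lean",np.arcsin(-M[:,0]@[-.076,.997,0]))
[print(r) for r in rock(o,.125,.5,9)]
E
```

```text
10.3167 [548.0435913   60.24779209 222.88602075] [ 0.53188614 -1.41277317 -1.03069787] [-0.3424752   0.16483788  0.02781101]
[[0.01, 0.9969, 0.0777], [-0.1276, 0.0784, -0.9887], [-0.9918, -0.0, 0.128]]
164.225997966758 0.1272979652416261 tool lean 0.1283111003666683
[-0.0, -0.0133, -0.0, 0.0005, 0.0001, -0.0228, -1]
[-0.0, -0.0265, -0.0001, 0.0019, 0.0001, -0.0456, -1]
[-0.0, -0.0398, -0.0001, 0.0042, 0.0002, -0.0683, -1]
[-0.0, -0.0531, -0.0001, 0.0075, 0.0002, -0.0908, -1]
[-0.0, -0.0663, -0.0002, 0.0118, 0.0003, -0.1132, -1]
[-0.0, -0.0796, -0.0002, 0.017, 0.0003, -0.1354, -1]
[-0.0, -0.0928, -0.0002, 0.023, 0.0004, -0.1574, -1]
[-0.0, -0.1061, -0.0003, 0.03, 0.0004, -0.1791, -1]
[-0.0, -0.1194, -0.0003, 0.0379, 0.0005, -0.2005, -1]
```

jog_arm --pt "0 -0.0066 0 0 0 -0.0114 -1" --pt "0 -0.0133 0 0.0005 0.0001 -0.0228 -1" --pt "0 -0.0199 0 0.001 0.0001 -0.0342 -1" --pt "0 -0.0265 0 0.0019 0.0001 -0.0456 -1" --pt "0 -0.0332 0 0.003 0.0002 -0.057 -1" --pt "0 -0.0398 0 0.0042 0.0003 -0.0683 -1" --pt "0 -0.0465 0 0.0058 0.0003 -0.0796 -1" --pt "0 -0.0531 0 0.0075 0.0004 -0.0908 -1" --pt "0 -0.0597 0 0.0096 0.0005 -0.102 -1" --pt "0 -0.0663 0 0.0118 0.0005 -0.1132 -1" --pt "0 -0.073 0 0.0143 0.0006 -0.1243 -1" --pt "0 -0.0796 0 0.017 0.0007 -0.1354 -1" --pt "0 -0.0862 0 0.02 0.0008 -0.1464 -1" --pt "0 -0.0928 0 0.023 0.0009 -0.1574 -1" --pt "0 -0.0995 0 0.0264 0.001 -0.1683 -1" --pt "0 -0.1061 0 0.03 0.001 -0.1791 -1" --pt "0 -0.1128 0 0.0339 0.001 -0.1899 -1" --pt "0 -0.1194 0 0.0379 0.001 -0.2005 -1" --pt "0 -0.1194 0 0.0379 0.001 -0.2005 -1" --pt "0 -0.1194 0 0.0379 0.001 -0.2005 -1"

```text
t: 11.98
tcp_pos: [544.0, 118.4, 204.0]
eef_rot: [0.791, 0.855, -1.337]
contact_force: [-0.3, -0.8, -2.9]
finger_gap: 24.1
```

jog_arm --pt "0 0 0 0 0 0 -1" --pt "0 0 0 0 0 0 -1" --pt "0 0 0 0 0 0 -1" --pt "0 0 0 0 0 0 -1" --pt "0 0 0 0 0 0 -1" --pt "0 0 0 0 0 0 -1" --pt "0 0 0 0 0 0 -1" --pt "0 0 0 0 0 0 -1"

```text
t: 12.65
tcp_pos: [544.0, 118.1, 204.1]
eef_rot: [0.792, 0.855, -1.338]
contact_force: [0.1, 0.9, -1.7]
finger_gap: 23.7
```

```bash
cat > st.py <<'E'
from h import *
from station import env,camera,camera_info
import pickle,sys
o=env.observe();print(o["t"],o["tcp_pos"],o["contact_force"],o["ft_torque"],o["finger_gap"]); M=R.from_rotvec(o["eef_rot"]).as_matrix()
a=np.array([np.cos(.076),np.sin(.076),0]);n=np.array([-a[1],a[0],0]);v=o["tcp_pos"]-[550,39.4,60]; print("rad",np.linalg.norm(v-v@a*a),"along",v@a, "ang",np.arctan2(v@n,v[2]), "tool lean",np.arcsin(-M[:,0]@n),"yaw",np.arctan2(M[1,1],M[0,1]),"pitch",M[2,1])
F=o["contact_force"]+[0,0,5.5]; u=n*np.sin(.5)+[0,0,np.cos(.5)]; print("F on gauge along z,y,x:",F@u,F@np.cross(u,a),F@a)
if len(sys.argv)>1:
    N=sys.argv[1]; W=camera_info("wrist");im=camera("wrist")[:,:,::-1];s=camera("scene")[:,:,::-1]
    pickle.dump((o,W,im,s),open(N+".pkl","wb"))
    A=cv2.resize(im[120:260,210:350],(560,560),interpolation=cv2.INTER_CUBIC)
    g=proj(camera_info("scene"),o["tcp_pos"]-60*u)[0].astype(int); print(g)
    B=cv2.resize(s[g[1]-20:g[1]+20,g[0]-15:g[0]+15],(240,320),interpolation=cv2.INTER_CUBIC)
    z=np.zeros((560,800,3),np.uint8);z[:,:560]=A;z[:320,560:]=B
    cv2.imwrite(f"pics/{N}.png",cv2.convertScaleAbs(z,alpha=1.3))
E
python3 st.py w5
```

```text
12.65 [544.01611566 118.08927561 204.11259004] [ 0.05765192  0.8600606  -1.67418419] [ 0.64158545  0.25958683 -0.02022679] 23.74685322825187
rad 164.3053483967104 along 0.008018293205307706 ang 0.5010009412139903 tool lean 0.5022233217718511 yaw 0.07712688687785436 pitch 0.000582917396300231
F on gauge along z,y,x: 3.7665154021555884 -1.085439831464306 0.12278719943800437
[299 193]
```

View pics/w5.png

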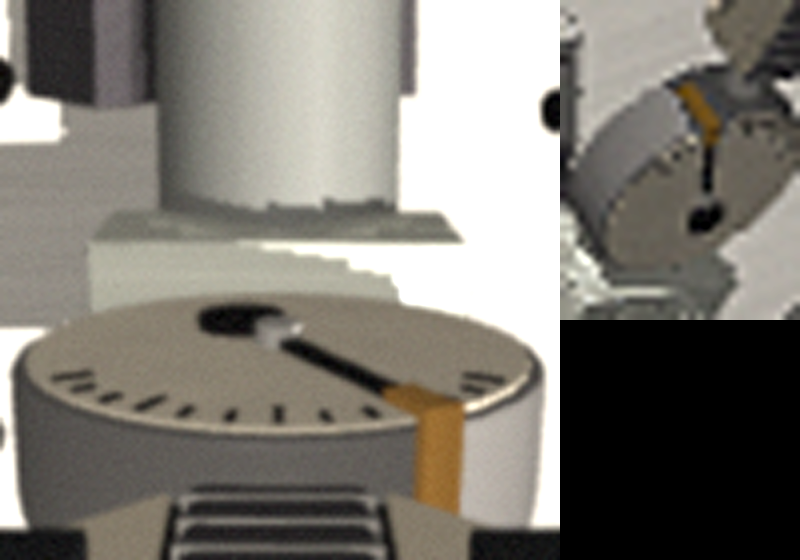

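```bash
cat > ov.py <<'E'
from h import *
import pickle,sys
N=sys.argv[1]; o,W,im,s=pickle.load(open(N+".pkl","rb")); M=R.from_rotvec(o["eef_rot"]).as_matrix()
def pt(x,r,m): # dial polar
    L=np.array([x,-r*np.sin(m),90+r*np.cos(m)]); return o["tcp_pos"]+M[:,0]*(151.8-L[2])+M[:,1]*(L[0]+1.4)-M[:,2]*L[1]
x0,y0,k=240,190,10
z=cv2.convertScaleAbs(cv2.resize(im[y0:y0+40,x0:x0+80],(800,400),interpolation=cv2.INTER_CUBIC),alpha=1.4)
px=lambda P:((proj(W,P,True)[0]-[x0,y0]+.5)*k).astype(int)
b=z.copy()
for m,c in((0,(255,0,0)),(.5,(0,0,255)),(.55,(0,255,0))):
    cv2.line(b,px(pt(14,20,m)),px(pt(14,47,m)),c,1); print(m,px(pt(14,0,m)),px(pt(14,36,m)),px(pt(14,38,m)),px(pt(13,47,m)))
pl=np.array([px(pt(13,47,m)) for m in np.linspace(-.8,.9,40)]);cv2.polylines(b,[pl],False,(255,0,255),1)
cv2.imwrite(f"pics/{N}ov.png",np.vstack([z[:300],b[:300]]))
E
python3 ov.py w5
```

```text
0 [393 154] [393 308] [393 319] [393 384]
0.5 [393 154] [676 286] [694 295] [778 351]
0.55 [393 154] [700 282] [719 290] [810 345]
```

View pics/w5ov.png

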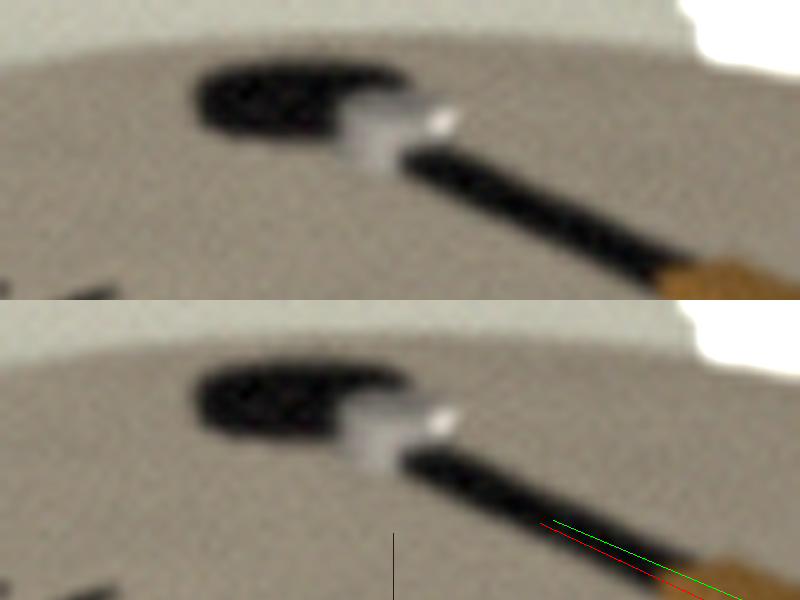

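```bash
python3 - <<'E'
from h import *
import pickle
for N in("w1","w4","w5"):
    d=pickle.load(open(N+".pkl","rb")); o,W,im=d[:3]
    k=6; M=R.from_rotvec(o["eef_rot"]).as_matrix()
    big=cv2.resize(im,None,fx=k,fy=k,interpolation=cv2.INTER_CUBIC); hs=cv2.cvtColor(big,cv2.COLOR_BGR2HSV)
    m=((hs[...,0]>8)&(hs[...,0]<24)&(hs[...,1]>130)).astype(np.uint8)
    n,l,st,ce=cv2.connectedComponentsWithStats(m)
    c=[i for i in range(1,n) if 150*k<ce[i][0]<350*k and 140*k<ce[i][1]<260*k and st[i][4]>300]
    i=max(c,key=lambda i:st[i][4]); ys=np.where((l==i).any(1))[0]
    print(N,st[i])
    for y in ys[::k//2][:26]:
        xs=np.where(l[y]==i)[0]; print(round((y+.5)/k-.5,1),round(xs[0]/k-.5,1),round(xs[-1]/k-.5,1),end=' | ')
    print()
    if N!="w5":
        G=[533,279.4,0.267] if N=="w1" else None
        for mm in(0,.45,.5,.55,.6):
            r=[]
            for x,rr in((14,36),(14,38),(14,48)):
                L=np.array([x,-rr*np.sin(mm),90+rr*np.cos(mm)])
                P=R.from_euler('z',G[2]).apply(L)+[G[0],G[1],0] if G else o["tcp_pos"]+M[:,0]*(151.8-L[2])+M[:,1]*(L[0]+1.4)-M[:,2]*L[1]
                r.append(proj(W,P,True)[0].round(1).tolist())
            print(mm,r)
E
```

```text
w1 [1815 1119   68  154 6032]
186.1 305.0 305.8 | 186.6 303.2 306.7 | 187.1 302.3 307.2 | 187.6 302.2 307.7 | 188.1 302.2 308.5 | 188.6 302.3 309.0 | 189.1 302.7 309.5 | 189.6 303.0 309.8 | 190.1 303.7 310.2 | 190.6 304.0 310.8 | 191.1 304.7 312.0 | 191.6 305.0 313.0 | 192.1 305.3 313.2 | 192.6 305.8 313.2 | 193.1 306.0 313.2 | 193.6 306.2 313.2 | 194.1 306.3 313.0 | 194.6 306.3 313.0 | 195.1 306.2 312.8 | 195.6 306.2 312.8 | 196.1 306.0 312.7 | 196.6 306.0 312.7 | 197.1 305.8 312.7 | 197.6 305.8 312.7 | 198.1 305.7 312.5 | 198.6 305.7 312.5 | 
0 [[284.0, 187.9], [284.0, 189.1], [284.2, 195.4]]
0.45 [[300.4, 186.1], [301.4, 187.2], [306.6, 192.8]]
0.5 [[302.0, 185.6], [303.1, 186.7], [308.8, 192.1]]
0.55 [[303.6, 185.1], [304.8, 186.2], [310.9, 191.4]]
0.6 [[305.1, 184.6], [306.3, 185.6], [312.9, 190.7]]
w4 [ 1839  1299   120   191 12793]
216.1 311.5 313.0 | 216.6 309.0 314.3 | 217.1 306.5 315.5 | 217.6 306.2 317.0 | 218.1 306.0 317.8 | 218.6 306.0 319.8 | 219.1 306.2 320.8 | 219.6 306.5 322.5 | 220.1 307.2 324.3 | 220.6 308.0 324.8 | 221.1 309.0 325.2 | 221.6 310.0 325.3 | 222.1 311
[... 391 characters left out ...]
18.2], [309.9, 219.1], [319.5, 223.6]]
0.55 [[310.5, 217.8], [312.5, 218.6], [322.8, 222.9]]
0.6 [[312.8, 217.3], [314.9, 218.1], [325.8, 222.2]]
w5 [ 1829  1296   127   193 12543]
215.6 305.8 306.2 | 216.1 305.3 313.3 | 216.6 305.0 314.3 | 217.1 304.3 315.2 | 217.6 304.7 316.2 | 218.1 305.0 317.7 | 218.6 305.3 319.8 | 219.1 305.8 320.7 | 219.6 306.2 322.2 | 220.1 307.0 324.2 | 220.6 308.0 324.7 | 221.1 309.0 324.8 | 221.6 310.0 324.8 | 222.1 311.2 324.8 | 222.6 312.2 325.0 | 223.1 313.0 325.3 | 223.6 313.7 325.3 | 224.1 314.0 325.3 | 224.6 314.2 325.0 | 225.1 314.3 324.8 | 225.6 314.2 324.8 | 226.1 314.0 324.7 | 226.6 313.8 324.7 | 227.1 313.8 324.7 | 227.6 313.8 324.7 | 228.1 314.0 324.7 |
```

jog_arm --pt "0 0 0 0.001 0 0.001 -1" --pt "0 0 0 0.0015 0 0.001 -1" --pt "0 0 0 0.0015 0 0.001 -1" --pt "0 0 0 0.0015 0 0.001 -1" --pt "0 0 0 0.0015 0 0.001 -1" --pt "0 0 0 0.0015 0 0.001 -1"

```text
t: 13.25
tcp_pos: [544.1, 117.7, 204.0]
eef_rot: [0.792, 0.855, -1.338]
contact_force: [-0.7, 2.0, -0.3]
finger_gap: 23.9
```

```bash
python3 st.py
```

```text
13.25 [544.07402954 117.7123344  204.03973592] [-0.67313727  2.04601601 -0.25208344] [ 0.72391206  0.34289591 -0.01034998] 23.934612066695284
rad 164.0590838325336 along 0.037145031768834436 ang 0.49918131324003945 tool lean 0.5022138006725273 yaw 0.07720781811256838 pitch 0.0008220824079004374
F on gauge along z,y,x: 5.608063928266692 -0.680767759732631 -0.5158466197311408
```

```bash
python3 - <<'E'
from h import *
from station import env,camera,camera_info
import pickle
o=env.observe();W=camera_info("wrist");im=camera("wrist")[:,:,::-1];s=camera("scene")[:,:,::-1];t=camera("top")[:,:,::-1]
pickle.dump((o,W,im,s),open("w6.pkl","wb"))
o3,W3,_=pickle.load(open("w3.pkl","rb")); k=600/285
for v in(243,246):
    d=ray(W3,[210+(386.5)/k-.5,(v+.5)/k-.5],True)[0]; print("pipe end w3",W3["eye"]+d*(90-W3["eye"][2])/d[2])
f=lambda a,w,h:cv2.resize(a,(w,h),interpolation=cv2.INTER_CUBIC)
z=np.zeros((600,800,3),np.uint8); z[:480,:480]=f(im[60:220,200:360],480,480)
z[:300,490:790]=f(s[165:225,275:335],300,300); z[300:,490:790]=f(t[190:240,235:285],300,300)
cv2.imwrite("pics/w6.png",cv2.convertScaleAbs(z,alpha=1.3))
E
```

```text
pipe end w3 [642.39489574  57.25893297  90.        ]
pipe end w3 [640.88334135  57.13556096  90.        ]
```

View pics/w6.png

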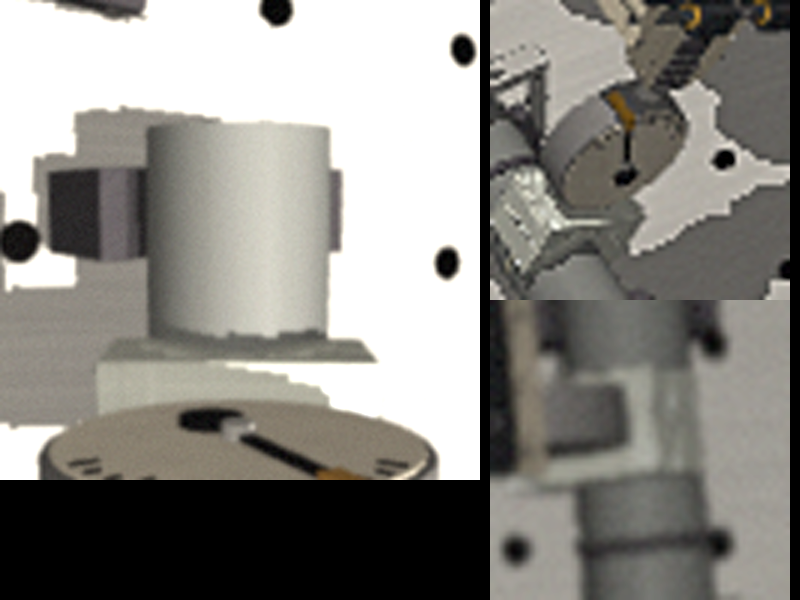

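```bash
python3 - <<'E'
from h import *
import pickle
o,W,im,s=pickle.load(open("w6.pkl","rb")); M=R.from_rotvec(o["eef_rot"]).as_matrix()
def X(u,v,zg):
    d=M.T@ray(W,[200+(u+.5)/3-.5,60+(v+.5)/3-.5],True)[0]; e=M.T@(W["eye"]-o["tcp_pos"])
    q=e+d*((151.8-zg)-e[0])/d[0]; return q[1],-q[2]   # tool y (gauge x), gauge y
print("end",X(238,124,17.6),X(238,127,17.6)); 
for u,v in((118,340),(367,339)): print("foot bottom",X(u,v,0))
for z in(40,43): print("foot top",X(103,361,z),X(377,361,z))
E
python3 st.py
```

```text
end (np.float64(91.69013973659943), np.float64(-0.11124291332765929)) (np.float64(90.78497987925716), np.float64(-0.11123052095088842))
foot bottom (np.float64(23.638664921526363), np.float64(38.73490672845703))
foot bottom (np.float64(23.984637608493642), np.float64(-41.909956989263186))
foot top (np.float64(24.117759787387605), np.float64(38.20911050350961)) (np.float64(24.115197961859593), np.float64(-39.56107134935288))
foot top (np.float64(24.670169591153446), np.float64(37.78625663386494)) (np.float64(24.667636131736955), np.float64(-39.122805823033666))
13.4 [544.0729031  117.71391063 204.03152789] [-0.32618048  1.63498963  0.46833997] [0.72859429 0.38478019 0.00290122] 23.704100894475324
rad 164.05267080090152 along 0.03614152263698923 ang 0.4992141333631546 tool lean 0.502242632141381 yaw 0.07723149309366255 pitch 0.0008268923955666585
F on gauge along z,y,x: 6.031177560905929 -1.4089439516390259 -0.2010993020147491
```

jog_arm --pt "0 0 0 -0.003 0 0.0005 -1" --pt "0 0 0 -0.005 0.0015 0.001 -1" --pt "0 0 0 -0.005 0.003 0.001 -1" --pt "0 0 0 -0.005 0.003 0.001 -1" --pt "0 0 0 -0.002 0.003 0.001 -1" --pt "0 0 0 0 0.003 0.001 -1" --pt "0 0 0 0.0005 0.003 0.001 -1" --pt "0 0 0 0.0005 0.003 0.001 -1" --pt "0 0 0 0.0005 0.003 0.001 -1" --pt "0 0 0 0.0005 0.003 0.001 -1" --pt "0 0 0 0.0005 0.003 0.001 -1" --pt "0 0 0 0.0005 0.003 0.001 -1" --pt "0 0 0 0.0005 0.003 0.001 -1" --pt "0 0 0 0.0005 0.003 0.001 -1" --pt "0 0 0 0.0005 0.003 0.001 -1" --pt "0 0 0 0.0005 0.003 0.001 -1" --pt "0 0 0 0.0005 0.003 0.001 -1" --pt "0 0 0 0.0005 0.003 0.001 -1"

```text
t: 14.9
tcp_pos: [545.0, 117.5, 204.1]
eef_rot: [0.792, 0.855, -1.337]
contact_force: [-1.1, 5.2, 1.2]
finger_gap: 23.7
```

```bash
python3 st.py w7
```

```text
14.9 [545.03061168 117.52689204 204.13608016] [-1.13120513  5.19494525  1.21876545] [ 1.20061969  0.59554766 -0.10358526] 23.68474234183146
rad 164.02061266036023 along 0.9768858380721731 ang 0.49752157022316384 tool lean 0.5020587183700704 yaw 0.07722069332544712 pitch 0.0010338409051934283
F on gauge along z,y,x: 8.420848772554203 1.400060139420635 -0.7335039051114092
[299 193]
```

View pics/w7.png

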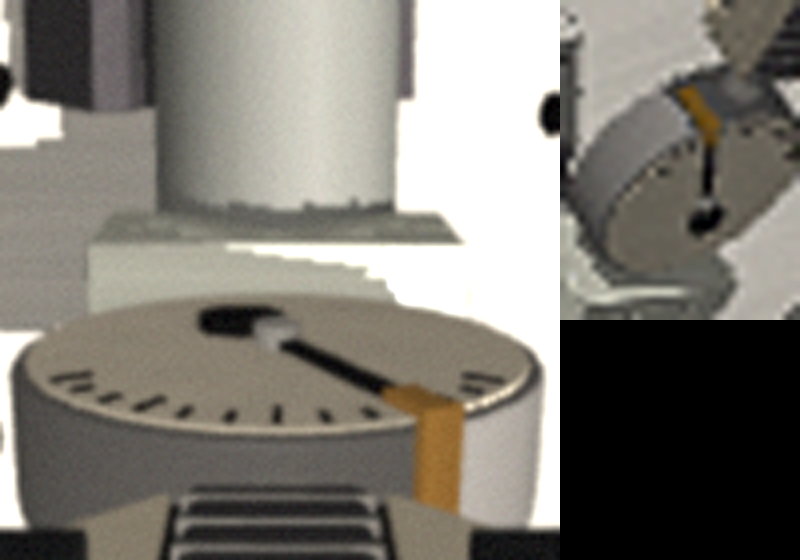

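jog_arm --pt "0 0 0 -0.0005 0 -0.0006 -1" --pt "0 0 0 -0.0005 0 -0.0006 -1" --pt "0 0 0 -0.0005 0 -0.0006 -1" --pt "0 0 0 -0.0005 0 -0.0006 -1" --pt "0 0 0 -0.0005 0 -0.0006 -1" --pt "0 0 0 -0.0005 0 -0.0006 -1" --pt "0 0 0 -0.0005 0 -0.0006 -1" --pt "0 0 0 -0.0005 0 -0.0006 -1" --pt "0 0 0 -0.0005 0 -0.0006 -1" --pt "0 0 0 -0.0005 0 -0.0006 -1" --pt "0 0 0 -0.0005 0 -0.0006 -1" --pt "0 0 0 -0.0005 0 -0.0006 -1"

```text
t: 16.0
tcp_pos: [545.0, 117.6, 204.1]
eef_rot: [0.792, 0.855, -1.338]
contact_force: [-0.6, 5.6, 3.6]
finger_gap: 24.0
```

```bash
python3 st.py
```

```text
16.0 [545.03314702 117.59987257 204.08983443] [-0.58783036  5.60023758  3.6418273 ] [ 1.09187465  0.57055922 -0.07771853] 24.039407170945854
rad 164.01463333320015 along 0.9849550445750174 ang 0.49804499550573467 tool lean 0.5023558930837034 yaw 0.07720590110266351 pitch 0.000890578407587328
F on gauge along z,y,x: 10.721252660250046 0.5568269884627514 -0.16092507545541176
```

jog_arm --pt "0 0 0 -0.001 0 -0.0003 -1" --pt "0 0 0 -0.001 0 -0.0003 -1" --pt "0 0 0 -0.001 0 -0.0003 -1" --pt "0 0 0 -0.001 0 -0.0003 -1" --pt "0 0 0 -0.001 0 -0.0003 -1" --pt "0 0 0 -0.001 0 -0.0003 -1" --pt "0 0 0 -0.001 0 -0.0003 -1" --pt "0 0 0 -0.001 0 -0.0003 -1" --pt "0 0 0 -0.001 0 -0.0003 -1" --pt "0 0 0 -0.001 0 -0.0003 -1" --pt "0 0 0 -0.001 0 -0.0003 -1" --pt "0 0 0 -0.001 0 -0.0003 -1"

```text
t: 17.0
tcp_pos: [544.9, 117.7, 204.1]
eef_rot: [0.792, 0.855, -1.338]
contact_force: [-0.1, 2.2, -0.0]
finger_gap: 24.0
```

```bash
python3 st.py
```

```text
17.0 [544.9016775  117.71629295 204.0585418 ] [-0.06297458  2.24382309 -0.01938   ] [ 0.95882539  0.24890947 -0.03370338] 23.997426860786028
rad 164.04741339195493 along 0.862704464065713 ang 0.4988112397796831 tool lean 0.5024773210120874 yaw 0.07712753654123844 pitch 0.0003598991751471714
F on gauge along z,y,x: 5.884629729385638 -0.6598971948699676 0.10757363707129099
```

Seated at about 6 N along the gauge's axis with almost no side force, lean 0.502, and steady. I'm handing it in.

```bash
python3 -c "
from station import ticket
print(ticket.close_job())"
```

```text
the job is handed in; nothing more can be done
None
```

I gripped the gauge by its square grip, seated it upright on the pipe at the chalk line, then rocked it about the pipe's axis. I handed it in still held, at t = 17 s of the 54 s allowed.

**Last checks**
- **Pointer:** the gauge leans 0.502 rad. My readings of the brass mark put it at about 0.50 to 0.51, though one early reading gave 0.525 to 0.58. In the wrist and scene pictures the pointer ends on the tab. The last picture was taken before two final shifts of under 0.5 mm, which left the lean unchanged.
- **Bearing on the pipe:** the final reading is about 6 N along the gauge's axis and about 0.7 N sideways, so both legs should be carrying load. Readings scatter by about 1 N. A wrist moment of about 1 N m remained that I could not fully explain.
- **Chalk line:** the gauge first sat 0 to 1.5 mm short of the line, so I moved it about 0.8 mm along the pipe. I estimate it is now centred to within about 1 mm. I could not see the line under the foot to confirm this.
- **Disagreement:** the first fixed-camera fit of the pipe gave y = 41.4 mm, yaw 0.053 rad. The wrist camera gave 39.5 mm, 0.076 rad, and contact when seating agreed on y, so I used the wrist values.
- **Other objects:** I kept the arm and gauge clear of them and saw no sign of unwanted contact, but I did not take a final picture of the whole table.

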